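Make up the ring kit and the day-out kit on the closet shelf

ROBOT

A 7-joint arm with a two-finger parallel gripper is mounted at the origin on the work surface. World frame = base frame: x ahead of the robot, y to its left, z up, the work surface at z = 0. Lengths are in m, angles in rad, forces in N, time in s.
With the tool pointing down it reaches from about 0.375 to 0.925 m from the base axis. Payload 3.1 kg.
Tool frame: the origin (TCP) lies between the finger pads; the fingertips stand 19 mm ahead of it and the grasp point (between the pads) is the TCP; z points along the fingers, y is the direction in which the jaws open and shut (so a half turn about z gives the same grasp; the last joint's range is limited). The gripper opens to 85 mm and grips with 20 to 120 N. Pads are 22 mm wide; open, the fingers measure 114 mm over their backs; the gripper's body (76 mm by 85 mm) begins 54 mm behind the grasp point. The pads swing forward as they close: fully open they stand 13 mm farther back than shut.
Start: joints at [-1.291, 0.383, 0.044, 1.598, -0.018, 1.161, -0.05], TCP at [0.24, 0.604, 0.25] pointing down, gripper open.
Joint ranges: [-2.61, 2.61], [-0.41, 2.15], [-1.48, 1.57], [0, 2.5], [-1.57, 4.71], [0.05, 1.97], [-2.85, 2.85]. Speed limits (rad/s): [2.79, 2.79, 3.14, 3.14, 3.14, 3.14, 3.14].

INTERFACE

Orientations are given as a unit quaternion [x, y, z, w].
In Python, from bench import move_ptp, movel, move_j, move_gripper, pause, inverse_kinematics, read_camera, camera_params, MotionError, sign_off, look_for, tip_of, read_time_s, read_qpos, read_joint_vel, read_effort, read_eef_pos, read_tcp_rot, read_ft_force, read_ft_torque, read_finger_gap gives the robot as it stands. Calls block until the motion is done:
- move_ptp(position, orientation): joint-space move of the TCP to a pose.
- movel(position, orientation=None, speed=0.15): straight line of the TCP; orientation=None keeps the orientation; speed is the mean speed in m/s.
- move_j(angles): joint-space move.
- move_gripper(opening, effort=None): finger opening in m; effort is the grip in N (None keeps the last); returns when the fingers have stopped.
- pause(seconds).
- inverse_kinematics(position, orientation): joint angles nearest the present ones, or None.
- read_camera(name): name is "scene" or "top"; returns the picture (420x560x3 uint8, red, green, blue); there is no depth.
- camera_params(name): a dict with "K" (3x3 intrinsics, pixels), "camera_from_world" (4x4, takes a point from world to camera coordinates). Camera axes: x right, y down, z forward; pixel columns grow to the right and rows downward; lengths in m; the calibration is good to about 2 mm. A picture is of the moment at which its call begins. camera_params takes no time and is no camera call.
A pose or a line that the arm cannot do raises MotionError and nothing moves.
- sign_off(): hands the job in, once; it reports no verdict.
Trained networks look in the newest picture that a camera, given by its name, has taken for a name from the list of things; names that differ only in an ending like _2 or _b are one class to them, and where a whole thing is asked for, a point or a joint stands for the part that bears it (a point fixed in the world has none). Each returns a list of dicts, best first, with "confidence" (0 to 1); they miss things now and then, are a little off and sometimes report something else, mostly with a low value. They report only what shows in the picture. A call takes as long as a camera call. They do not tell look-alikes from the thing itself.
- look_for(camera, name): "at" ([column, row] in pixels, amid what is visible of it).
- tip_of(camera, name): "at" ([column, row] in pixels: a listed point, or the origin of a listed thing).
Readings, each from a call of its own:
- read_time_s(): time.
- read_qpos(): joint angles.
- read_joint_vel(): joint speeds.
- read_effort(): joint torques, N m.
- read_eef_pos(): TCP position.
- read_tcp_rot(): TCP orientation.
- read_ft_force(): force on the tool from outside, world axes, zero at the start.
- read_ft_torque(): the same for the moment, N m.
- read_finger_gap(): finger opening in m.
Only numpy, scipy, OpenCV 4.12 (cv2) and the standard library are available. Lean on these libraries where they do the work, as an engineer would, in place of code of your own. Each camera call takes 0.05 s, during which the arm holds its last target.

TASK

Make up two kits on the closet shelf. Ring kit: turn the brass D-shaped dish so that it nests fully home in the dark D-shaped tray, with the white ring cone standing upright on the dish's floor. Day-out kit: lay the folded amber sunglasses, lenses up, flat in the blue-lined half of the pale wooden tray and stand the stainless watch, dial up, in its cork-lined half; leave the black watch, the polish tin and the shoe horn where they are, and let go of everything.

Things in the scene. Friction and masses are not known exactly. Their poses are not given: they have to be found in the camera images.
- dish_center (a point): Loose brass D-shaped open dish, 100 mm long (y), 66 deep (x), 28 tall, walls and floor 3. Outline: straight edge at x=-33, y +-50; sides straight to x=0, then through (22,+-38) to (33,+-16); far edge at x=+33 is straight, parallel to the first, so grip across the 66 mm depth. Point: middle of depth and length, half-way up (14 above underside). z up; 120 g.
- d_tray: Dark D-shaped tray, fixed: the brass dish's outline, 4 mm larger all round inside; 116 x 82 mm outside, walls 4 thick and 12 tall in all, floor 4 thick. Origin under the middle at shelf height, axes as the dish's (straight edge at -x). A dish lying home has the same x, y, yaw, its underside 4 and its centre point 18 mm above the shelf.
- cone_center (a point): White ceramic ring cone, blue line round the foot, a gold ring fixed on it: 75 mm tall; foot 42 across, 6 thick; above it a slender cone 26 across at 10 mm height, 16 across at 70 mm. Point: on its axis, half-way up (37.5 above underside). z up; 110 g.
- sunglasses_grip (a point): Folded sunglasses, two amber lenses, black frame, lying lenses up on the folded temples: 136 mm long (x), 45 wide (y), 26 tall. Point: centre of the bridge block between the lenses, 5 mm to +y (brow) of mid-width, half-way up (13 above underside). The block is 34 x 34 mm, 18 to 26 above the underside: grip it across y (34 mm). z up; 40 g.
- steel_watch_center (a point): Stainless watch, white dial, bracelet closed in a loop, lying on its clasp, dial up: 62 mm long (x), 40 tall. The case on top is 40 (x) by 38 mm (y), 30 to 40 above the underside; the bracelet loop below is 22 wide (y). Point: its middle, half-way up (20 above underside). z up; 110 g.
- day_tray: Pale wooden tray, fixed: 166 mm (x) by 158 (y), floor 4 thick, rim 10 tall in all, 4 thick. A divider as low as the rim runs along x at y=0: blue-lined half at y=+2..+75 mm (middle +38.5), cork-lined half at y=-2..-75 (middle -38.5), each 158 x 73 inside. Origin under the middle, at shelf height; z up.
- black_watch_center (a point): A black watch with an orange dial, of the same shape and size as the steel one; not wanted, to be left where it is. This point is at its middle, 20 mm above the shelf.
- tin_center (a point): A round red and steel shoe polish tin, 69 mm across and 22 mm tall; to be left where it is. This point is at its middle, 11 mm above the shelf.
- horn_center (a point): A gray plastic shoe horn lying flat, 160 mm long (y) and 42 mm wide, 9 mm tall at most, on the far part of the shelf; to be left where it is. This point is near the middle of its length, 3 mm above the shelf.
Mind the look-alikes: they are no part of the job. Leave any green look-alike of the part that bears steel_watch_center alone. Of the things shaped like the part that bears dish_center, the brass one is meant.

How it is judged:
At the end, for the whole second after the job is handed in: Dish level and home in the D tray (centre under 2.5 mm above seated height), cone upright (0.08 rad) on its floor; sunglasses flat, lenses up, on the floor of the blue half, steel watch dial up on the floor of the cork half; all at rest. Black watch, tin and horn never moved over 30 mm (horizontal distance between dish_center and d_tray below 0.01 m and z of dish_center in the frame of d_tray between 0.014 and 0.0205 m and angle between dish_center's own z axis and vertical below 0.06 rad and angle between the x axis of dish_center and the x axis of d_tray, either way round below 0.2 rad and x of cone_center in the frame of dish_center between -0.016 and 0.016 m and y of cone_center in the frame of dish_center between -0.032 and 0.032 m and z of cone_center in the frame of dish_center between 0.022 and 0.031 m and angle between each of cone_center, sunglasses_grip's own z axis and vertical below 0.08 rad and x of sunglasses_grip in the frame of day_tray between -0.02 and 0.02 m and y of sunglasses_grip in the frame of day_tray between 0.015 and 0.062 m and z of sunglasses_grip in the frame of day_tray between 0.013 and 0.021 m and x of steel_watch_center in the frame of day_tray between -0.066 and 0.066 m and y of steel_watch_center in the frame of day_tray between -0.066 and -0.012 m and z of steel_watch_center in the frame of day_tray between 0.02 and 0.028 m and angle between steel_watch_center's own z axis and vertical below 0.1 rad and linear speed of each of d_dish, ring_cone, sunglasses, steel_watch below 0.02 m/s and angular speed of each of d_dish, ring_cone, sunglasses, steel_watch below 0.2 rad/s); the robot touches nothing.
It fails at once if the black watch is moved more than 30 mm (distance of black_watch_center from where it was at the start of the episode above 0.03 m).
It fails at once if the polish tin is moved more than 30 mm (distance of tin_center from where it was at the start of the episode above 0.03 m).
It fails at once if the shoe horn is moved more than 30 mm (distance of horn_center from where it was at the start of the episode above 0.03 m).
It also fails if it takes over 99 s, if anything falls off the work surface, if the arm or the gripper's body presses on something with over 40 N, if the wrist force passes 120 N, or if a joint passes its speed limit or range.

## Working session

There is one attempt and no reset: what is moved stays moved. The work goes in short steps, each a Python script; the robot and the scene stay as the last script left them, time stands still between calls to the robot, and variables do not carry over. Pictures are saved under pics/ and viewed, and the job is handed in when it is done.

```bash
ls; mkdir -p pics
python3 - <<'E'
from bench import *
import cv2
for c in("scene","top"):
    im=read_camera(c); cv2.imwrite(f"pics/{c}0.png",im[:,:,::-1])
    p=camera_params(c); print(c,p["K"],p["camera_from_world"])
    for n in["dish_center","d_tray","cone_center","sunglasses_grip","steel_watch_center","day_tray","black_watch_center","tin_center","horn_center"]:
        print(n,[(round(d["confidence"],2),[round(float(v),1) for v in d["at"]]) for d in tip_of(c,n)])
print(read_time_s(),read_tcp_rot(),read_eef_pos())
E
```

```text
pics
scene [[398.36626019   0.         277.65718846]
 [  0.         398.36626019 208.08913702]
 [  0.           0.           1.        ]] [[ 0.31104     0.95038683  0.00435831 -0.15026153]
 [ 0.80492891 -0.26099118 -0.53289123 -0.36901225]
 [-0.50531532  0.16925861 -0.84617253  1.38041846]
 [ 0.          0.          0.          1.        ]]
dish_center [(0.97, [358.8, 113.6]), (0.84, [337.9, 161.7]), (0.57, [378.1, 156.6])]
d_tray [(0.58, [352.5, 210.6])]
cone_center [(0.62, [293.4, 252.2])]
sunglasses_grip [(0.97, [422.3, 189.2])]
steel_watch_center [(0.93, [128.6, 277.8]), (0.64, [133.9, 316.1])]
day_tray [(0.92, [214.2, 250.9])]
black_watch_center [(0.54, [140.5, 222.9])]
tin_center [(0.85, [278.8, 201.6])]
horn_center [(0.62, [294.2, 252.6]), (0.18, [142.5, 222.5])]
top [[402.488591     0.         277.03406058]
 [  0.         402.488591   206.75402247]
 [  0.           0.           1.        ]] [[-0.01600027 -0.99987068 -0.00161441 -0.00170691]
 [-0.97973779  0.01600044 -0.19964428  0.53107381]
 [ 0.1996443  -0.00161266 -0.97986711  1.1253902 ]
 [ 0.          0.          0.          1.        ]]
dish_center [(0.76, [198.6, 259.8]), (0.71, [154.8, 254.4]), (0.7, [142.2, 323.2]), (0.19, [397.7, 248.1])]
d_tray [(0.69, [410.0, 198.7]), (0.68, [209.9, 204.0])]
cone_center [(0.71, [277.3, 122.1]), (0.63, [274.0, 174.3])]
sunglasses_grip [(0.88, [135.4, 204.8])]
steel_watch_center [(0.8, [411.2, 201.3]), (0.64, [406.6, 165.1]), (0.6, [209.9, 210.0]), (0.58, [269.3, 232.4])]
day_tray [(0.65, [337.7, 210.9])]
black_watch_center [(0.52, [400.7, 248.4]), (0.36, [340.0, 211.3])]
tin_center [(0.64, [268.0, 233.8])]
horn_center [(0.75, [279.9, 121.7])]
1.0 [ 1.87733577e-01  9.82219987e-01  2.21826923e-05 -3.61645515e-05] [0.23971197 0.60419468 0.25027405]
```

Run:
```python
import cv2
for c in("scene","top"):
    im=cv2.imread(f"pics/{c}0.png")
    cv2.imwrite(f"pics/{c}0b.png",cv2.resize(im[90:390,60:460] if c=="top" else im[60:360,80:480],(800,600),interpolation=cv2.INTER_CUBIC))
```

```text
(no output)
```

View pics/scene0b.png

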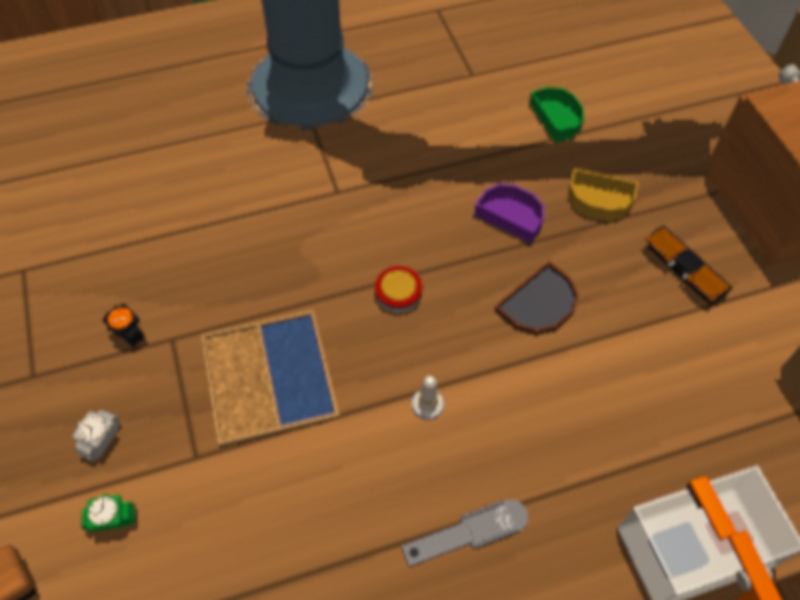

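View pics/top0b.png

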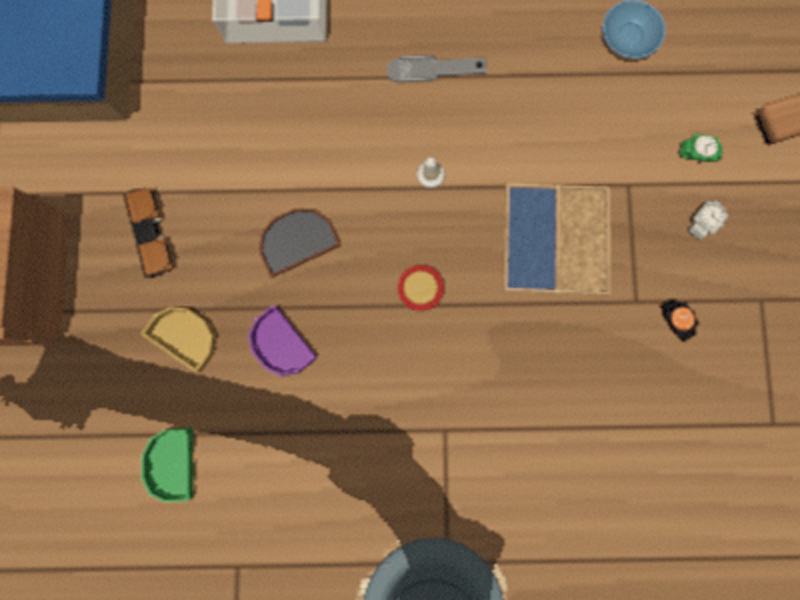

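View pics/top0.png

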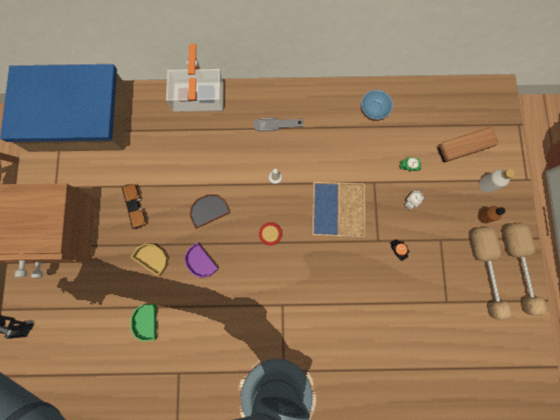

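```bash
cat > u.py <<'E'
import numpy as np,cv2
from bench import camera_params
P={c:camera_params(c) for c in("scene","top")}
def proj(c,X):
    X=np.atleast_2d(X);T=P[c]["camera_from_world"];K=P[c]["K"]
    q=(X@T[:3,:3].T+T[:3,3])@K.T
    return q[:,:2]/q[:,2:]
def back(c,uv,z):
    T=P[c]["camera_from_world"];K=P[c]["K"];R=T[:3,:3];o=-R.T@T[:3,3]
    d=R.T@np.linalg.solve(K,[*uv,1.]); return o+d*(z-o[2])/d[2]
def place(pts,x,y,a):
    pts=np.asarray(pts,float);c,s=np.cos(a),np.sin(a)
    return np.c_[x+c*pts[:,0]-s*pts[:,1],y+s*pts[:,0]+c*pts[:,1],pts[:,2]]
D=np.array([(-33,-50),(0,-50),(22,-38),(33,-16),(33,16),(22,38),(0,50),(-33,50)])/1e3
def prism(o,z0,z1): return np.r_[np.c_[o,np.full(len(o),z0)],np.c_[o,np.full(len(o),z1)]]
E
python3 - <<'E'
from u import *
A={"top":{"brass":(150,260),"dtray":(210,210),"cone":(275,176),"glass":(134,206),"steel":(414,200),"day":(339,210)},
"scene":{"brass":(380,156),"dtray":(350,210),"cone":(294,258),"glass":(424,192),"steel":(128,278),"day":(214,250)}}
Z={"brass":.014,"dtray":.006,"cone":.02,"glass":.02,"steel":.03,"day":.004}
for n in Z:
    print(n,[back(c,A[c][n],Z[n]).round(3)[:2] for c in A])
for c in A:
    im=cv2.imread(f"pics/{c}0.png");t=[]
    for n,(u,v) in A[c].items():
        t.append(cv2.resize(im[v-32:v+32,u-32:u+32],(256,256),interpolation=cv2.INTER_NEAREST))
    cv2.imwrite(f"pics/crop_{c}.png",np.vstack([np.hstack(t[:3]),np.hstack(t[3:])]))
E
```

```text
brass [array([0.385, 0.367]), array([0.386, 0.366])]
dtray [array([0.534, 0.194]), array([0.534, 0.201])]
cone [array([ 0.634, -0.006]), array([ 0.633, -0.004])]
glass [array([0.547, 0.421]), array([0.551, 0.425])]
steel [array([ 0.55 , -0.421]), array([ 0.56 , -0.421])]
day [array([ 0.528, -0.199]), array([ 0.537, -0.198])]
```

View pics/crop_top.png

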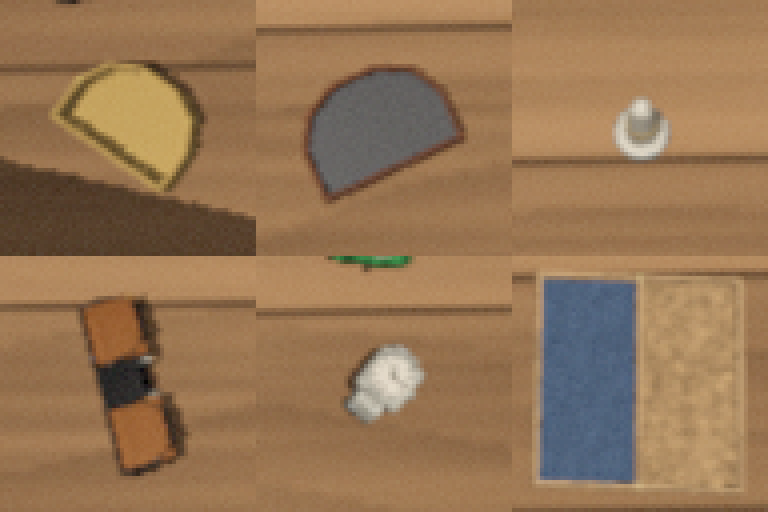

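View pics/crop_scene.png

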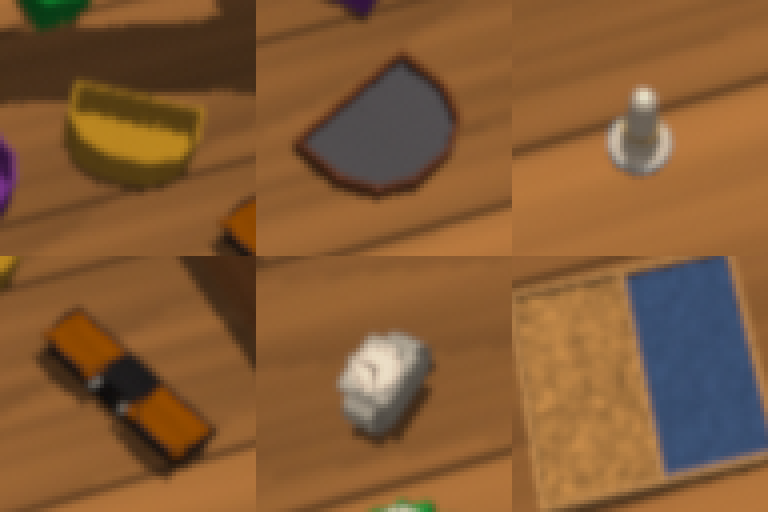

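```bash
cat > fit.py <<'E'
from u import *
from scipy.optimize import minimize
S=4
def fit(ims,pts,x0,cams=("scene","top"),hulls=None,seg=None):
    masks={}
    for c in cams:
        q=proj(c,place(pts,*x0)).mean(0).round().astype(int);u,v=q
        crop=ims[c][v-40:v+40,u-40:u+40]
        big=cv2.resize(crop,None,fx=S,fy=S,interpolation=cv2.INTER_CUBIC)
        h=hull(c,pts,x0,u,v)
        if seg: m=seg(big)
        else:
            ker=np.ones((3,3),np.uint8)
            m=np.full(big.shape[:2],cv2.GC_BGD,np.uint8)
            m[cv2.dilate(h,ker,iterations=20)>0]=cv2.GC_PR_BGD
            m[h>0]=cv2.GC_PR_FGD
            m[cv2.erode(h,ker,iterations=16)>0]=cv2.GC_FGD
            cv2.grabCut(big,m,None,np.zeros((1,65)),np.zeros((1,65)),6,cv2.GC_INIT_WITH_MASK)
            m=((m==1)|(m==3)).astype(np.uint8)
        masks[c]=(m,u,v,big)
    def cost(p):
        t=0
        for c,(m,u,v,_) in masks.items():
            h=hull(c,pts,p,u,v); t+=1-(h&m).sum()/max(1,(h|m).sum())
        return t
    best=None
    for da in(-.15,0,.15):
        r=minimize(cost,[x0[0],x0[1],x0[2]+da],method="Nelder-Mead",options=dict(initial_simplex=np.array([x0[0],x0[1],x0[2]+da])+np.array([[0,0,0],[.008,0,0],[0,.008,0],[0,0,.12]]),xatol=1e-5,fatol=1e-5))
        if best is None or r.fun<best.fun:best=r
    vis=[]
    for c,(m,u,v,b) in masks.items():
        b=b.copy();h=hull(c,pts,best.x,u,v)
        cv2.drawContours(b,cv2.findContours(m,0,2)[0],-1,(0,255,0),1);cv2.drawContours(b,cv2.findContours(h,0,2)[0],-1,(0,0,255),1);vis.append(b)
    return best.x,best.fun,np.hstack(vis)
def hull(c,pts,p,u,v):
    q=(proj(c,place(pts,*p))-[u-40,v-40]+.5)*S-.5
    h=np.zeros((80*S,80*S),np.uint8);cv2.fillConvexPoly(h,cv2.convexHull((q*16).round().astype(np.int32)),1,shift=4);return h
def rect(x0,x1,y0,y1):return np.array([(x0,y0),(x1,y0),(x1,y1),(x0,y1)])
DT=np.array(D);  # offset 8mm outside
OUT=np.array([(-41,-58),(0,-58),(27,-44),(41,-18),(41,18),(27,44),(0,58),(-41,58)])/1e3
E
cat > f0.py <<'E'
from fit import *
ims={c:cv2.imread(f"pics/{c}0.png") for c in("scene","top")}
def blue(b):
    b=b.astype(int);return ((b[...,0]>b[...,2]+15)).astype(np.uint8)
J=[("brass",prism(D,0,.028),(.385,.366,np.arctan2(-.6,.55)),None),
("dtray",prism(OUT,0,.012),(.534,.2,.4),None),
("blue",prism(rect(-.079,.079,.002,.075),.004,.004),(.53,-.2,0),blue),
("glass",prism(rect(-.068,.068,-.0225,.0225),.0,.026),(.55,.423,.25),None),
("steel",np.r_[prism(rect(-.020,.020,-.019,.019),.03,.04),prism(rect(-.031,.031,-.011,.011),.012,.028),prism(rect(-.018,.018,-.011,.011),0,.04)],(.555,-.421,-.9),None)]
V=[]
for n,p,x0,s in J:
    for cams in(("scene","top"),("top",),("scene",)):
        x,f,v=fit(ims,p,x0,cams,seg=s);print(n,cams,x.round(4),np.degrees(x[2]).round(1),round(f,3))
        if len(cams)==2:V.append(v)
cv2.imwrite("pics/fitA.png",cv2.resize(np.vstack(V[:3]),(400,600)))
cv2.imwrite("pics/fitB.png",np.vstack(V[:2])[:, :]);cv2.imwrite("pics/fitC.png",cv2.resize(np.vstack(V[3:]),(640,640))[:600])
E
python3 f0.py
```

```text
brass ('scene', 'top') [ 0.3938  0.3627 -0.5934] -34.0 0.177
brass ('top',) [ 0.3938  0.3632 -0.6104] -35.0 0.043
brass ('scene',) [ 0.3936  0.3616 -0.5848] -33.5 0.133
dtray ('scene', 'top') [0.539  0.202  0.4187] 24.0 0.059
dtray ('top',) [0.5398 0.2018 0.4296] 24.6 0.025
dtray ('scene',) [0.5381 0.2025 0.4375] 25.1 0.023
blue ('scene', 'top') [ 0.53   -0.1957 -0.0341] -2.0 0.213
blue ('top',) [ 0.5334 -0.196  -0.0456] -2.6 0.097
blue ('scene',) [ 0.5238 -0.1943 -0.054 ] -3.1 0.107
glass ('scene', 'top') [0.5506 0.421  0.2993] 17.1 0.178
glass ('top',) [0.551  0.4212 0.2958] 16.9 0.096
glass ('scene',) [0.5497 0.4205 0.2947] 16.9 0.073
steel ('scene', 'top') [ 0.5546 -0.4207 -0.7051] -40.4 0.287
steel ('top',) [ 0.5538 -0.4211 -0.8116] -46.5 0.116
steel ('scene',) [ 0.556  -0.42   -0.6208] -35.6 0.143
```

View pics/fitB.png

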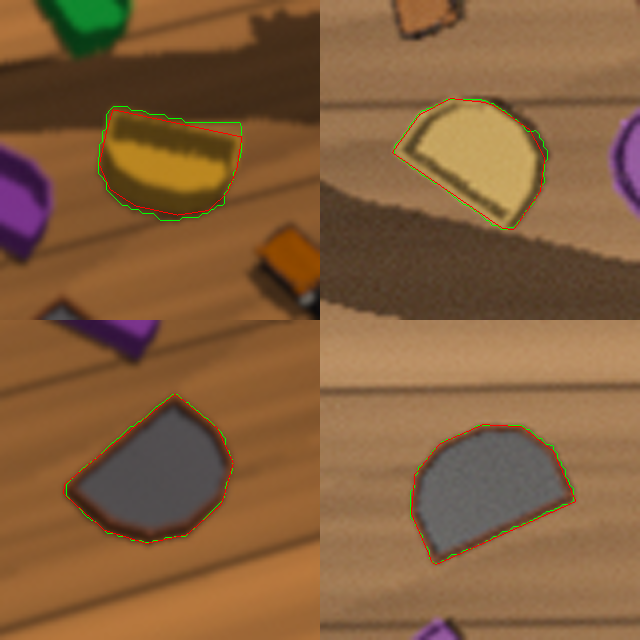

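View pics/fitC.png

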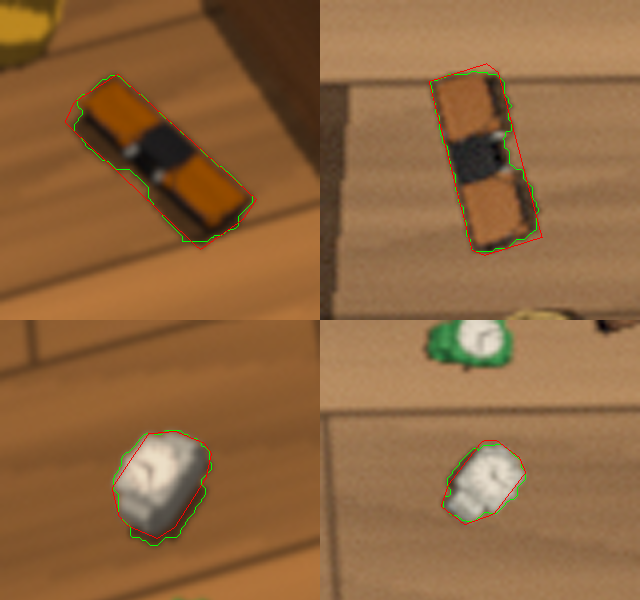

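View pics/fitA.png

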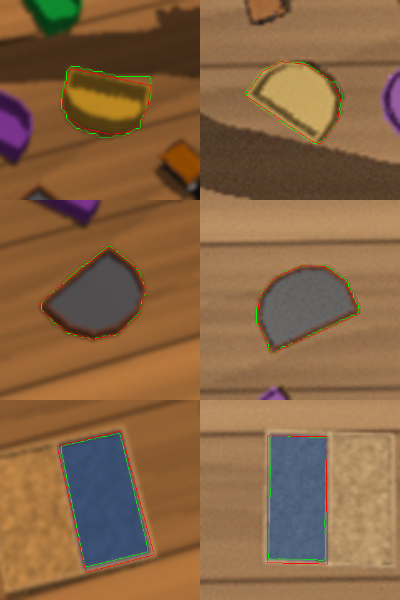

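```bash
cat > r.py <<'E'
from bench import *
import numpy as np, cv2
from scipy.spatial.transform import Rotation as Ro
def q(j):
    y=np.array([np.cos(j),np.sin(j),0]);z=np.array([0,0,-1.]);x=np.cross(y,z)
    return Ro.from_matrix(np.c_[x,y,z]).as_quat()
def wrap(j): # candidate jaws
    return (j+np.pi/2)%np.pi-np.pi/2
def best(pos,j,ref=None):
    ref=read_qpos() if ref is None else ref
    c=[]
    for k in(0,np.pi):
        s=inverse_kinematics(list(pos),list(q(j+k)))
        if s is not None:c.append((np.abs(np.array(s)-ref).max(),j+k,np.round(s,2)))
    return sorted(c,key=lambda t:t[0])
def snap(n):
    for c in("scene","top"): cv2.imwrite(f"pics/{n}_{c}.png",read_camera(c)[:,:,::-1])
E
python3 - <<'E'
from u import *; from r import *
for n,c,uv,z in[("foot","top",(275.25,177.2),.005),("foot","scene",(294,262.2),.005),("block","top",(133.5,205.25),.026),("block","scene",(424.5,191.75),.026),("tip","top",(135.4,204.8),.013),("tip","scene",(422.3,189.2),.013),("chest","top",(93,190),0),("chest","top",(93,258),0),
 ("tray","top",(339,209.5),.007),("nettray","top",(337.7,210.9),0),("nettray","scene",(214.2,250.9),0)]:
    print(n,c,back(c,uv,z).round(4)[:2])
for p,j in[((.394,.363,.15),-.6),((.394,.363,.028),-.6),((.539,.202,.15),.425),((.539,.202,.034),.425),((.55,.42,.15),1.87),((.55,.42,.034),1.87),((.53,-.157,.04),1.54),((.555,-.42,.035),.85),((.53,-.235,.04),1.54),((.634,-.005,.048),0.6)]:
    print(p,[(round(a,2),round(b,2),s) for a,b,s in best(p,j)])
E
```

```text
foot top [ 0.6344 -0.0063]
foot scene [ 0.6378 -0.0052]
block top [0.5482 0.4206]
block scene [0.5541 0.4227]
tip top [0.5523 0.4196]
tip scene [0.5373 0.4294]
chest top [0.6041 0.558 ]
chest top [0.3945 0.5422]
tray top [ 0.5289 -0.1987]
nettray top [ 0.5259 -0.1956]
nettray scene [ 0.5378 -0.1981]
(0.394, 0.363, 0.15) [(np.float64(1.24), -0.6, array([-1.19,  0.3 ,  0.42,  1.98, -0.16,  0.89, -1.29])), (np.float64(1.76), 2.54, array([-0.78,  0.29, -0.04,  1.96,  0.02,  0.9 ,  1.71]))]
(0.394, 0.363, 0.028) [(np.float64(1.13), -0.6, array([-1.13,  0.51,  0.36,  2.02, -0.28,  0.66, -1.18])), (np.float64(1.72), 2.54, array([-0.76,  0.48, -0.08,  2.01,  0.06,  0.65,  1.67]))]
(0.539, 0.202, 0.15) [(np.float64(0.48), 0.42, array([-0.81,  0.38,  0.46,  1.88, -0.21,  0.92,  0.17])), (np.float64(2.35), 3.57, array([-1.39,  0.86,  1.37,  1.91, -0.92,  1.21, -2.4 ]))]
(0.539, 0.202, 0.034) [(np.float64(0.52), 0.42, array([-0.77,  0.56,  0.42,  1.93, -0.33,  0.72,  0.27])), (np.float64(2.16), 3.57, array([-1.36,  1.19,  1.36,  1.95, -1.28,  1.25, -2.21]))]
(0.55, 0.42, 0.15) [(np.float64(1.24)
[... 400 characters left out ...]
  0.73,  0.96,  2.  , -0.81,  0.85, -0.72])), (np.float64(2.18), 1.54, array([-0.27,  0.56,  0.58,  1.99, -0.45,  0.73,  2.13]))]
(0.555, -0.42, 0.035) [(np.float64(1.16), 3.99, array([-0.13,  1.09,  1.14,  1.64, -1.08,  1.16, -1.  ])), (np.float64(1.81), 0.85, array([ 0.23,  0.76,  0.51,  1.62, -0.45,  0.88,  1.76]))]
(0.53, -0.235, 0.04) [(np.float64(1.03), 4.68, array([-0.26,  0.66,  0.76,  1.93, -0.63,  0.8 , -0.75])), (np.float64(2.31), 1.54, array([-0.12,  0.59,  0.57,  1.92, -0.46,  0.75,  2.26]))]
(0.634, -0.005, 0.048) [(np.float64(0.9), 0.6, array([-0.44,  0.64,  0.5 ,  1.78, -0.41,  0.82,  0.85])), (np.float64(1.69), 3.74, array([-0.92,  1.21,  1.36,  1.8 , -1.26,  1.3 , -1.74]))]
```

View pics/scene0.png

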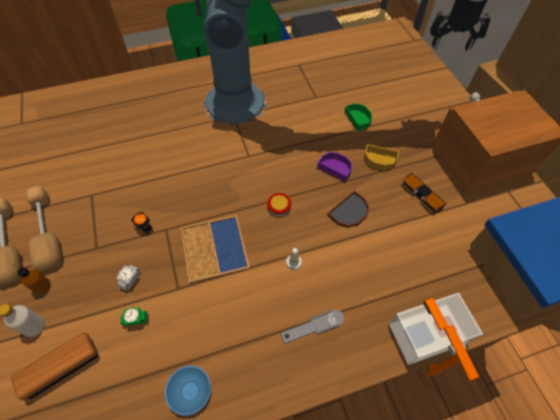

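```bash
python3 - <<'E'
from r import *
move_gripper(.085)
t=read_time_s()
move_ptp([.394,.363,.12],list(q(-.6))); print(read_time_s()-t)
movel([.394,.363,.029],speed=.12); print(read_eef_pos(),read_ft_force())
move_gripper(.05,effort=35); print(read_finger_gap(),read_ft_force())
snap("g1")
movel([.394,.363,.13],speed=.15); print(read_finger_gap(),read_ft_force(),read_time_s())
snap("g1b")
E
python3 -c "
import cv2,numpy as np
a=[cv2.resize(cv2.imread('pics/g1%s_%s.png'%(s,c))[y:y+130,x:x+170],(400,300)) for s in('','b') for c,x,y in(('scene',300,80),('top',70,180))]
cv2.imwrite('pics/g1v.png',np.vstack([np.hstack(a[:2]),np.hstack(a[2:])]))"
```

```text
1.2000000000000002
[0.3945394  0.36357066 0.02955217] [0.56186882 0.26514417 0.03264971]
0.06499213857524098 [-0.05186982 -1.23597044  6.09645661]
0.06488578036466586 [ 0.55617347  0.29709508 -1.3237949 ] 4.5667
```

View pics/g1v.png

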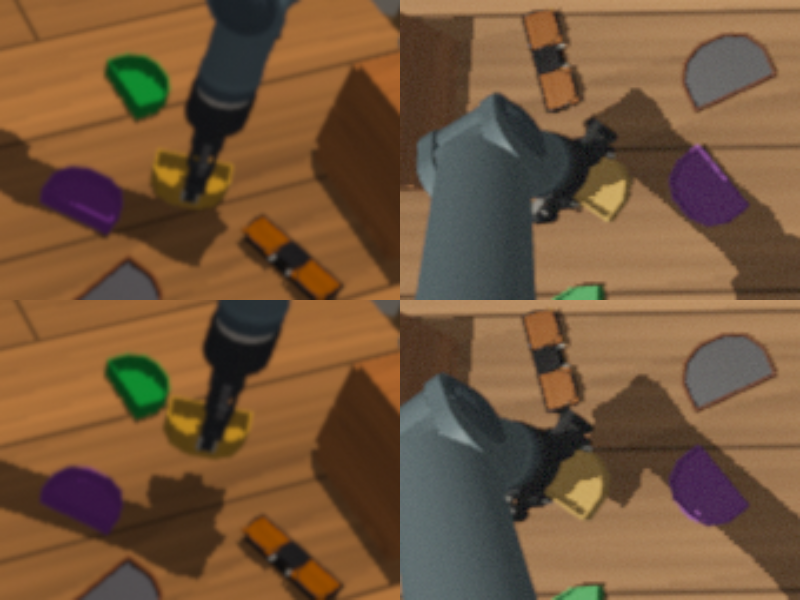

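```bash
python3 - <<'E'
from r import *
P=[.539,.202]
move_ptp(P+[.13],list(q(.425)))
movel(P+[.05],speed=.12); print(read_ft_force())
movel(P+[.036],speed=.04); print(read_ft_force(),read_eef_pos(),read_finger_gap())
snap("p1")
E
python3 -c "
import cv2,numpy as np
a=[cv2.resize(cv2.imread('pics/p1_%s.png'%c)[y:y+120,x:x+120],(400,400),interpolation=cv2.INTER_CUBIC) for c,x,y in(('scene',290,140),('top',150,140))]
cv2.imwrite('pics/p1v.png',np.hstack(a))"
```

```text
[-0.251536   -0.15668401 -1.12254493]
[-4.49805069  0.98272691  8.68280683] [0.53956176 0.20391767 0.03790059] 0.06464211291216936
```

View pics/p1v.png

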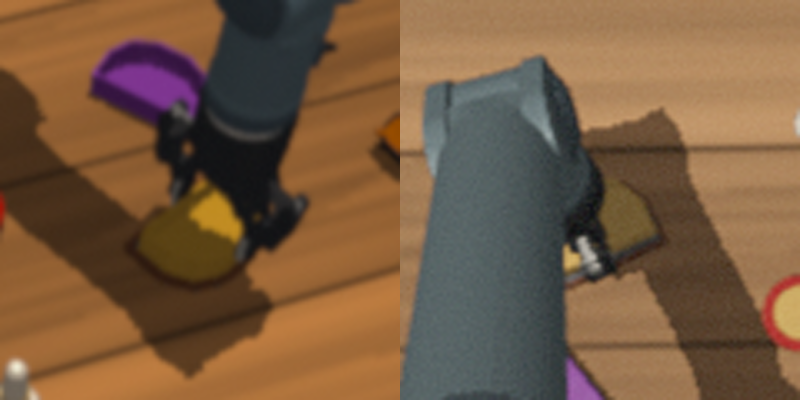

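```bash
python3 - <<'E'
from r import *
move_gripper(.085); print(read_ft_force(),read_eef_pos())
movel([.539,.202,.15],speed=.15)
move_ptp([.50,-.02,.25],list(q(.425)))
snap("p2"); print(read_time_s())
E
cat > f1.py <<'E'
from fit import *
import sys
ims={c:cv2.imread(f"pics/{sys.argv[1]}_{c}.png") for c in("scene","top")}
V=[]
for h in map(float,sys.argv[2:]):
  for cams in(("top",),("scene",),("scene","top")):
    x,f,v=fit(ims,prism(D,h,.028+h),(.539,.203,.425),cams);print(h,cams,x.round(4),round(f,3))
V.append(v)
cv2.imwrite("pics/fitD.png",np.vstack(V))
E
python3 f1.py p2 .004 .01
python3 -c "
import cv2,numpy as np
a=[cv2.resize(cv2.imread('pics/p2_%s.png'%c)[y:y+70,x:x+70],(400,400),interpolation=cv2.INTER_CUBIC) for c,x,y in(('scene',315,170),('top',175,175))]
cv2.imwrite('pics/p2v.png',np.hstack(a))"
```

```text
[0.17999382 0.01925658 0.26638724] [0.53891853 0.20168679 0.03570532]
9.6583
0.004 ('top',) [0.5378 0.2006 0.436 ] 0.066
0.004 ('scene',) [0.5382 0.2025 0.49  ] 0.11
0.004 ('scene', 'top') [0.5386 0.2014 0.4674] 0.185
0.01 ('top',) [0.5385 0.1987 0.4077] 0.105
0.01 ('scene',) [0.5408 0.1997 0.5092] 0.126
0.01 ('scene', 'top') [0.5409 0.2008 0.4769] 0.229
```

View pics/p2v.png

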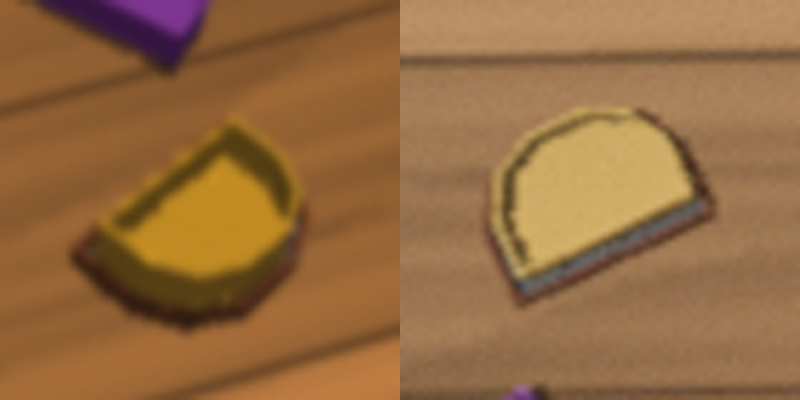

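View pics/fitD.png

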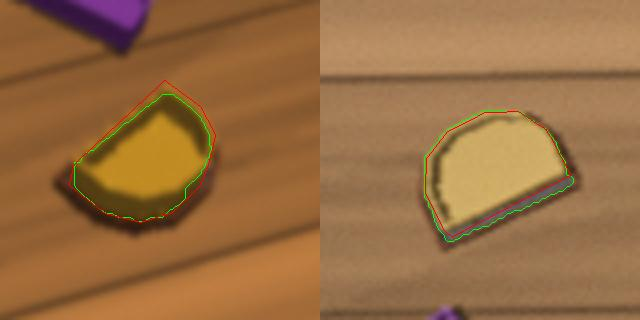

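```bash
cat > tri.py <<'E'
from u import *
def tri(s,t):
    Ps=[P[c]["K"]@P[c]["camera_from_world"][:3] for c in("scene","top")]
    X=cv2.triangulatePoints(Ps[0],Ps[1],np.array(s,float).reshape(2,1),np.array(t,float).reshape(2,1));return (X[:3]/X[3]).ravel()
E
python3 - <<'E'
from tri import *
print(tri((332.5,208.9),(227,209.1)).round(4),tri((355.8,191),(196,224.5)).round(4))
# tray corners from initial
p0=(.539,.202,.425)
for h in(.004,.012):
  for dx in (-.004,0,.004):
    r=place(prism(D,h+.028,h+.028)[:8],p0[0]+dx*np.cos(.425),p0[1]+dx*np.sin(.425),.425)
    print(h,dx,"scene",proj("scene",r[[0,7,3,4]]).round(1).tolist(),"top",proj("top",r[[0,7,3,4]]).round(1).tolist())
out=[]
for c,x,y in(('scene',315,170),('top',175,175)):
    im=cv2.imread(f'pics/p2_{c}.png')
    for h in(.004,.010):
        a=cv2.resize(im[y:y+70,x:x+70],(400,400),interpolation=cv2.INTER_CUBIC)
        for o,z,col in((D,h+.028,(255,0,0)),(OUT,.012,(0,255,0))):
            g=proj(c,place(prism(o,z,z)[:8],*p0)); g=((g-[x,y]+.5)*400/70-.5).round().astype(int)
            cv2.polylines(a,[g],True,col,1)
        out.append(a)
cv2.imwrite("pics/ov.png",cv2.resize(np.vstack([np.hstack(out[:2]),np.hstack(out[2:])]),(600,600)))
E
```

```text
[0.5309 0.1413 0.0355] [0.488  0.2342 0.0224]
0.004 -0.004 scene [[330.6, 208.2], [354.5, 188.5], [356.5, 216.2], [364.1, 209.6]] top [[226.2, 210.7], [195.3, 224.9], [207.0, 195.9], [197.2, 200.4]]
0.004 0 scene [[331.6, 209.1], [355.5, 189.3], [357.6, 217.1], [365.2, 210.5]] top [[225.7, 209.5], [194.8, 223.7], [206.4, 194.7], [196.6, 199.2]]
0.004 0.004 scene [[332.7, 210.0], [356.6, 190.1], [358.7, 218.0], [366.3, 211.4]] top [[225.1, 208.3], [194.2, 222.4], [205.9, 193.6], [196.1, 198.0]]
0.012 -0.004 scene [[330.9, 206.7], [355.0, 186.9], [357.0, 214.7], [364.7, 208.0]] top [[225.9, 210.2], [194.7, 224.4], [206.5, 195.3], [196.6, 199.8]]
0.012 0 scene [[332.0, 207.6], [356.0, 187.7], [358.1, 215.6], [365.8, 208.9]] top [[225.3, 209.0], [194.2, 223.2], [206.0, 194.1], [196.1, 198.6]]
0.012 0.004 scene [[333.0, 208.5], [357.1, 188.5], [359.2, 216.5], [366.9, 209.8]] top [[224.8, 207.8], [193.7, 222.0], [205.5, 192.9], [195.6, 197.4]]Traceback (most recent call last):
  File "<stdin>", line 14, in <module>
NameError: name 'OUT' is not defined. Did you mean: 'out'?
```

```bash
cat > ov.py <<'E'
from fit import *
import sys
n=sys.argv[1];p0=tuple(map(float,sys.argv[2:5]));out=[]
for c,x,y in(('scene',315,170),('top',175,175)):
    im=cv2.imread(f'pics/{n}_{c}.png')
    for h in(.004,None):
        a=cv2.resize(im[y:y+70,x:x+70],(400,400),interpolation=cv2.INTER_CUBIC)
        if h is not None:
          for o,z,col in((D,h+.028,(255,0,0)),(D*[30/33.,.94],.007,(255,255,255)),(OUT,.012,(0,255,0))):
            g=proj(c,place(prism(o,z,z)[:8],*p0)); g=((g-[x,y]+.5)*400/70-.5).round().astype(int)
            cv2.polylines(a,[g],True,col,1)
        out.append(a)
cv2.imwrite("pics/ov.png",cv2.resize(np.vstack([np.hstack(out[:2]),np.hstack(out[2:])]),(600,600)))
E
python3 ov.py p2 .539 .202 .425
```

```text
(no output)
```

View pics/ov.png

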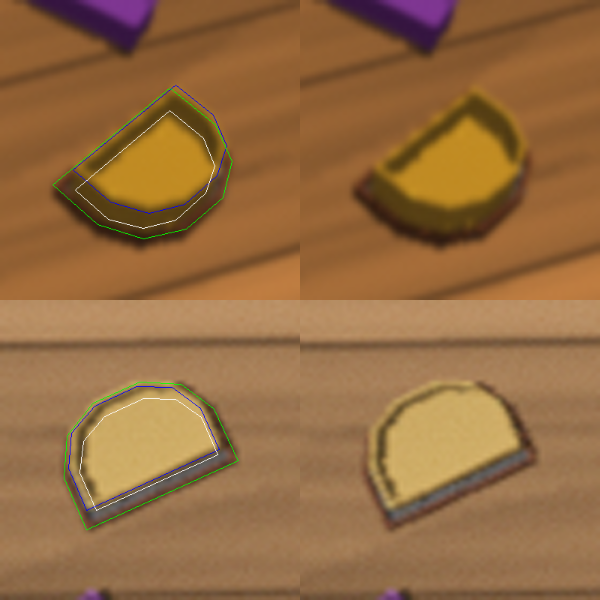

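```bash
python3 - <<'E'
from r import *
C=[.636,-.006]
move_gripper(.06)
move_ptp(C+[.15],list(q(.425)))
movel(C+[.052],speed=.12); print(read_ft_force(),read_eef_pos())
move_gripper(.01,effort=30); print(read_finger_gap(),read_ft_force())
movel(C+[.16],speed=.15); print(read_finger_gap(),read_ft_force())
T=[.540,.202]
move_ptp(T+[.16],list(q(.425)))
movel(T+[.066],speed=.12); b=read_ft_force(); print(b)
snap("c1")
z=.066
while z>.054:
    z-=.0015; movel(T+[z],speed=.03); f=read_ft_force(); 
    if f[2]-b[2]>3: break
print(z,read_eef_pos(),f,read_time_s())
E
python3 -c "
import cv2,numpy as np
a=[cv2.resize(cv2.imread('pics/c1_%s.png'%c)[y:y+120,x:x+120],(400,400),interpolation=cv2.INTER_CUBIC) for c,x,y in(('scene',290,140),('top',150,140))]
cv2.imwrite('pics/c1v.png',np.hstack(a))"
```

```text
[0.42775639 0.03091177 0.50044498] [ 0.63689714 -0.00613733  0.05298608]
0.019516693880466354 [-1.48824005  0.22796895  3.21361248]
0.019711920290648107 [ 0.16565129  0.35467089 -0.69755994]
[-0.88408875 -0.59688672 -0.2847666 ]
0.0645 [0.54061814 0.20251775 0.06526501] [-0.77131871  0.82242235  3.67618714] 15.2167
```

View pics/c1v.png

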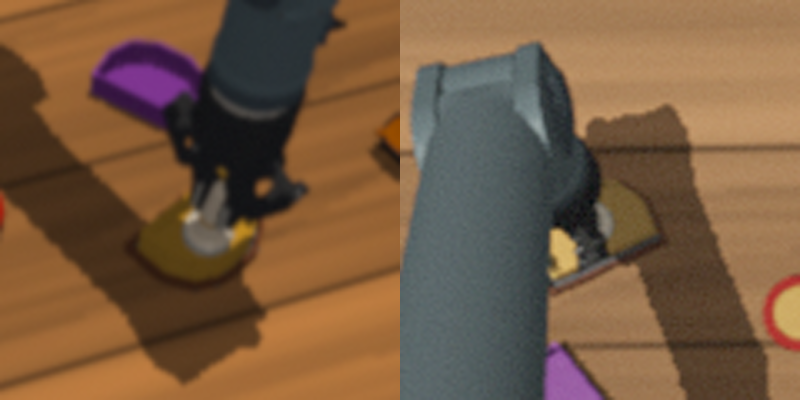

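```bash
python3 - <<'E'
from r import *
T=[.540,.202]
pause(.3);print(read_ft_force(),read_eef_pos())
z=.0645
while z>.0575:
    z-=.001; movel(T+[z],speed=.03); pause(.1);f=read_ft_force();print(round(z,4),read_eef_pos(),f,read_finger_gap())
    if f[2]>18: break
snap("c2")
E
python3 -c "
import cv2,numpy as np
a=[cv2.resize(cv2.imread('pics/c2_%s.png'%c)[y:y+60,x:x+60],(400,400),interpolation=cv2.INTER_CUBIC) for c,x,y in(('scene',320,170),('top',180,170))]
cv2.imwrite('pics/c2v.png',np.hstack(a))"
```

```text
[-1.10635308  0.60067807  5.45171316] [0.54052836 0.20257053 0.06513889]
0.0635 [0.54042282 0.2029583  0.06473069] [-2.61309505  0.23319828  9.20872738] 0.019856317128551595
0.0625 [0.54033604 0.20334146 0.06435041] [-4.65507776  1.43114634 12.79450458] 0.019502372499921664
0.0615 [0.54018513 0.2037141  0.06399596] [-6.29355654e+00  8.64042063e-03  1.63509163e+01] 0.01952453964523587
0.0605 [0.53994667 0.20404536 0.06361267] [-7.53003616 -0.7771185  20.46045145] 0.019775595526439944
```

View pics/c2v.png

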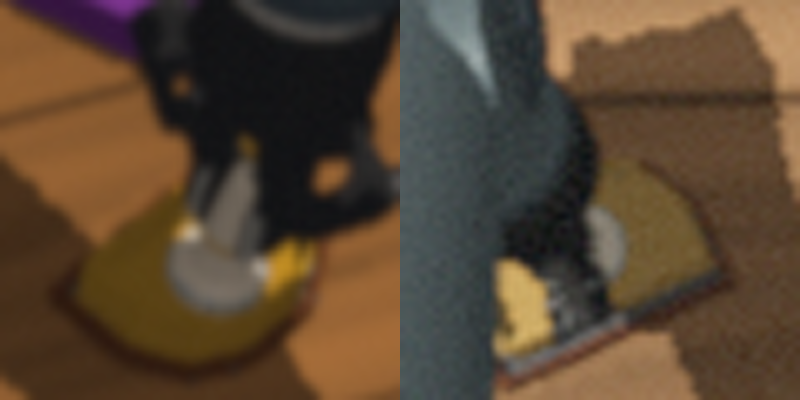

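```bash
cat > ov2.py <<'E'
from fit import *
import sys
from scipy.spatial.transform import Rotation as Ro
n=sys.argv[1];out=[]
base=(.539,.202,.425)
def dish(tilt,axis,lift,dx,dy,yaw=.425,inner=False):
    o=D*([30/33.,.94] if inner else [1,1])
    L=prism(o,.003 if inner else 0,.028)
    L=L@Ro.from_rotvec(np.array(axis)*tilt).as_matrix().T
    L[:,2]+=lift-L[:,2].min() if not inner else 0
    L[:,:2]+=[dx,dy]
    return place(L,.539,.202,yaw)
H=[("home",dish(0,[0,1,0],.004,.002,0)),("far up",dish(-.12,[0,1,0],.004,.001,0)),("near up",dish(.12,[0,1,0],.004,.002,0)),("+y up",dish(.08,[1,0,0],.004,.002,0)),("-y up",dish(-.08,[1,0,0],.004,.002,0))]
if __name__=="__main__":
  for c,x,y in(('scene',322,178),('top',182,182)):
    im=cv2.imread(f'pics/{n}_{c}.png')
    # align calib using tray outline handled by eye
    off={"scene":(0,0),"top":(1,.3)}[c]
    row=[]
    for nm,X in [("",None)]+H[:3]:
        a=cv2.resize(im[y:y+50,x:x+50],(200,200),interpolation=cv2.INTER_CUBIC) if 0 else cv2.resize(im[y:y+50,x:x+50],(400,400),interpolation=cv2.INTER_LANCZOS4)
        if X is not None:
            for XX,col in((X[8:],(255,0,0)),(X[:8],(0,0,255)),(place(prism(OUT,.012,.012)[:8],*base),(0,255,0))):
                g=proj(c,XX)+off; g=((g-[x,y]+.5)*8-.5).round().astype(int);cv2.polylines(a,[g],True,col,1)
            cv2.putText(a,nm,(5,390),0,.6,(255,255,255),1)
        row.append(a)
    cv2.imwrite(f"pics/ov2_{c}.png",cv2.resize(np.vstack([np.hstack(row[:2]),np.hstack(row[2:])]),(600,600)))
E
python3 ov2.py p2
```

```text
(no output)
```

View pics/ov2_scene.png

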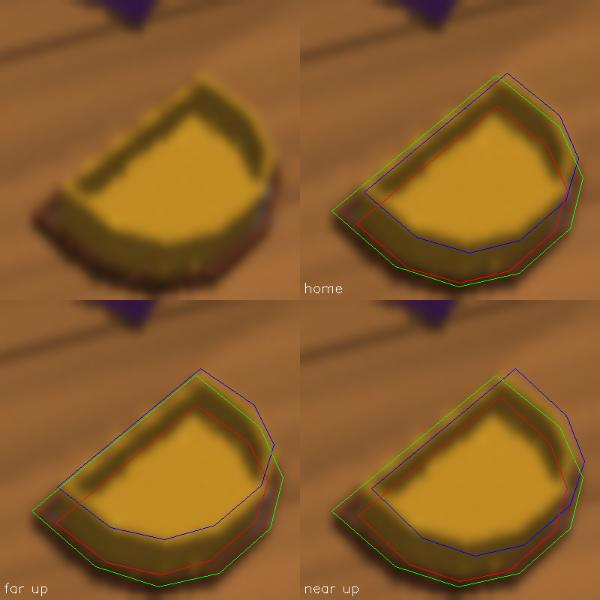

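View pics/ov2_top.png

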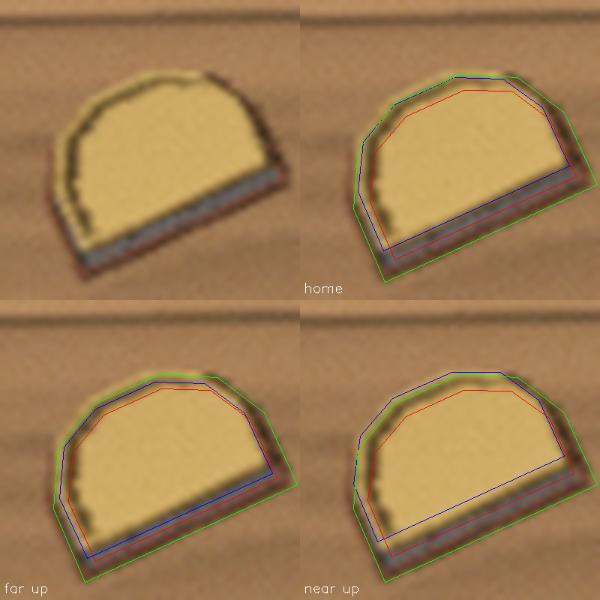

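```bash
python3 - <<'E'
from r import *
T=[.540,.202]
movel(T+[.12],speed=.15)
C=[.62,.04]
move_ptp(C+[.12],list(q(.425)))
snap("c3")
movel(C+[.062],speed=.12); b=read_ft_force();print(b,read_eef_pos(),read_finger_gap())
z=.062
while z>.045:
    z-=.001; movel(C+[z],speed=.03); pause(.05);f=read_ft_force()
    if f[2]>3: print(round(z,4),read_eef_pos(),f)
    if f[2]>9: break
movel(C+[.15],speed=.15);print(read_finger_gap(),read_time_s())
E
python3 ov2.py c3
```

```text
[ 1.38654771  0.03923208 -1.40449124] [0.62022484 0.04028475 0.06207511] 0.019447065150293274
0.052 [0.6201812  0.03954089 0.05268228] [-2.73831893 -1.24288396  4.39980761]
0.051 [0.62023306 0.03945903 0.05260915] [-4.69669702 -0.9110234   9.42163037]
0.019843842328444636 23.1583
```

View pics/ov2_scene.png

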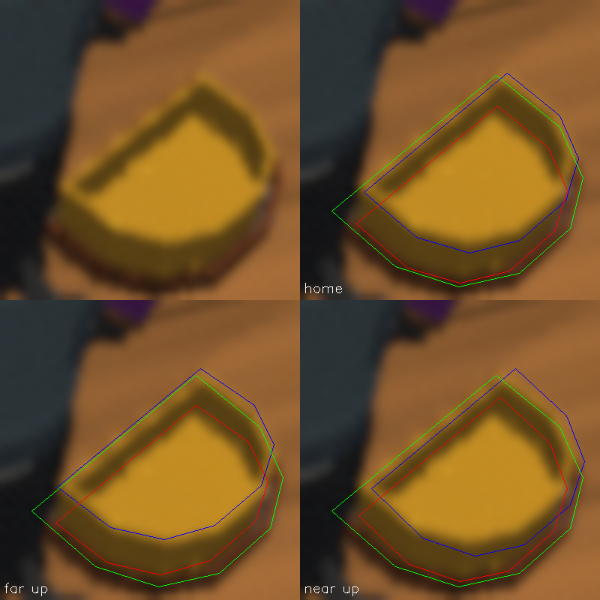

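```bash
python3 - <<'E'
from r import *
C=[.62,.04]
movel(C+[.0525],speed=.12); print(read_ft_force())
move_gripper(.06); movel(C+[.15],speed=.2)
move_gripper(.085)
T=[.540,.202]
move_ptp(T+[.12],list(q(.425)))
movel(T+[.0365],speed=.12); print(read_ft_force(),read_eef_pos())
move_gripper(.05,effort=40); print(read_finger_gap(),read_ft_force(),read_eef_pos(),read_ft_torque())
movel(T+[.05],speed=.1);print(read_ft_force(),read_finger_gap())
snap("d1")
movel(T+[.12],speed=.2);print(read_ft_force(),read_finger_gap(),read_time_s())
snap("d2")
E
python3 -c "
import cv2,numpy as np
a=[cv2.resize(cv2.imread('pics/%s_%s.png'%(n,c))[y:y+90,x:x+120],(400,300),interpolation=cv2.INTER_CUBIC) for n in('d1','d2') for c,x,y in(('scene',300,150),('top',160,160))]
cv2.imwrite('pics/dv.png',np.vstack([np.hstack(a[:2]),np.hstack(a[2:])]))"
```

```text
[-4.28438478 -0.87691681  5.44995593]
[ 0.60512186 -0.16805187 -0.96106849] [0.54087838 0.20173848 0.03704487]
0.0651566418914947 [-2.2418866  -0.02683282  5.84704359] [0.54064952 0.20228765 0.03807665] [-0.15000633  0.34840407 -0.02713178]
[-0.13066446  0.51984758 -0.92324836] 0.06506153170400518
[-0.12222846  0.78335171 -0.33377423] 0.06496258309603305 28.4
```

View pics/dv.png

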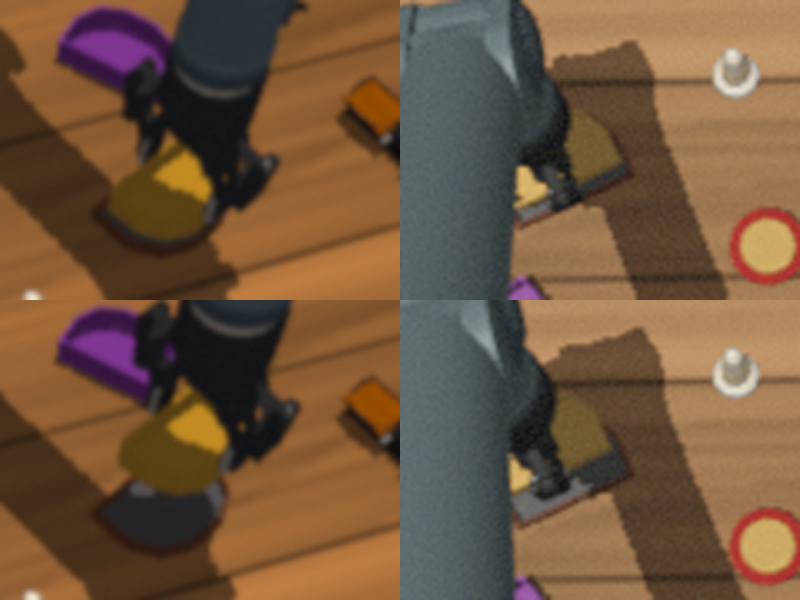

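```bash
python3 - <<'E'
from r import *
T=[.67,.22]
move_ptp(T+[.12],list(q(.425)))
movel(T+[.046],speed=.12); print(read_ft_force(),read_eef_pos())
z=.046
while z>.024:
    z-=.001; movel(T+[z],speed=.03); f=read_ft_force()
    if f[2]>2: print(round(z,4),read_eef_pos(),f)
    if f[2]>7: break
move_gripper(.085); movel(T+[.14],speed=.2)
move_ptp([.52,.0,.25],list(q(.425)))
snap("e1");print(read_time_s())
E
cat > f2.py <<'E'
from fit import *
import sys
ims={c:cv2.imread(f"pics/e1_{c}.png") for c in("scene","top")}
for cams in(("top",),("scene",),("scene","top")):
    x,f,v=fit(ims,prism(D,0,.028),(.67,.22,.425),cams);print(cams,x.round(4),round(f,3))
cv2.imwrite("pics/fitD.png",v)
for cams in(("top",),("scene",),("scene","top")):
    x,f,w=fit(ims,prism(OUT,0,.012),(.539,.202,.425),cams);print(cams,x.round(4),round(f,3))
cv2.imwrite("pics/fitD.png",np.vstack([v,w])[:600])
E
python3 f2.py
```

```text
[ 0.91786743 -0.00954171 -0.54046505] [0.67053397 0.22011688 0.04664734]
0.033 [0.6703335  0.21979043 0.03359744] [-0.1021743  -2.17001108  2.06954709]
0.032 [0.67047055 0.21960505 0.03304157] [-1.12302911 -1.44393486  5.60625008]
0.031 [0.6706851  0.21940901 0.03254887] [-1.61456954 -1.88781202  7.53979645]
35.8417
('top',) [0.6735 0.2177 0.4591] 0.085
('scene',) [0.6763 0.2163 0.4184] 0.032
('scene', 'top') [0.6755 0.2166 0.4384] 0.128
('top',) [0.5396 0.2013 0.4232] 0.025
('scene',) [0.5385 0.2022 0.4293] 0.02
('scene', 'top') [0.5392 0.2018 0.4293] 0.054
```

View pics/fitD.png

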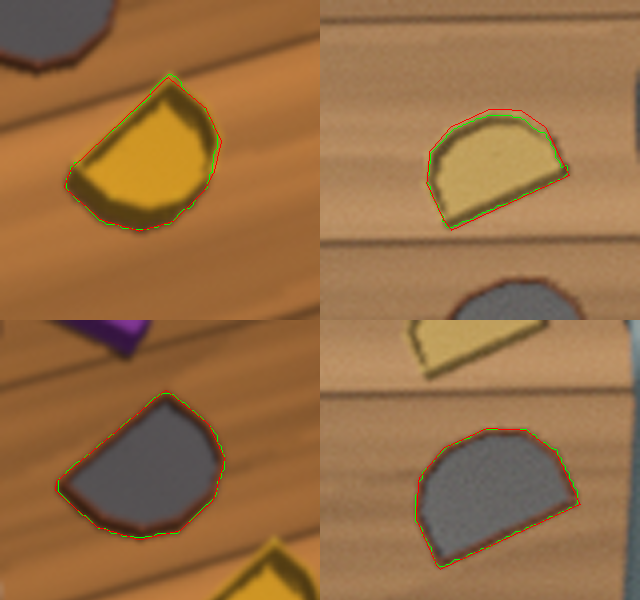

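Run:
```python
from r import *
T=[.6752,.2168]
move_ptp(T+[.12],list(q(.432)))
movel(T+[.029],speed=.12); print(read_ft_force(),read_eef_pos())
move_gripper(.05,effort=40); print(read_finger_gap(),read_ft_force(),read_eef_pos())
movel(T+[.10],speed=.15);print(read_ft_force(),read_eef_pos())
T=[.539,.202]
move_ptp(T+[.10],list(q(.427)))
movel(T+[.046],speed=.12); print(read_ft_force(),read_eef_pos())
z=.046
while z>.033:
    z-=.001; movel(T+[z],speed=.03); f=read_ft_force()
    print(round(z,4),read_eef_pos().round(4),f.round(1))
    if f[2]>7: break
print(read_time_s())
```

```text
[ 0.03524675 -0.13837521  0.00502134] [0.67613886 0.21684179 0.02992966]
0.064723388507097 [0.84449041 0.06389917 3.74477457] [0.67657069 0.21710728 0.03076717]
[ 0.32776322  0.33922314 -0.84304669] [0.67442169 0.21681148 0.09933293]
[-0.28217476 -0.63145733 -0.75912601] [0.53973841 0.20179953 0.04586739]
0.045 [0.5397 0.2023 0.0458] [ 0.2 -0.1 -1.6]
0.044 [0.539  0.2021 0.0442] [ 0.5 -0.  -1.1]
0.043 [0.5389 0.2019 0.0429] [ 0.7 -0.5 -0.6]
0.042 [0.5389 0.202  0.0419] [ 0.   1.  -1.2]
0.041 [0.5389 0.202  0.0409] [-0.8  0.1 -1.6]
0.04 [0.5389 0.202  0.0399] [-0.1  0.  -1. ]
0.039 [0.5389 0.202  0.0389] [-0.3  0.5 -0.4]
0.038 [0.5389 0.202  0.0379] [-0.4 -0.  -2.1]
0.037 [0.539  0.202  0.0369] [-0.4  0.2  0. ]
0.036 [0.5389 0.202  0.0359] [-0.   0.1 -0.5]
0.035 [0.5389 0.202  0.0349] [-0.6 -0.5 -0.9]
0.034 [0.5391 0.202  0.0347] [-2.  -0.4  5.8]
0.033 [0.5391 0.2021 0.0346] [-3.9 -2.2 11.1]
43.2917
```

```bash
python3 - <<'E'
from r import *
T=[.539,.202]
move_gripper(.085); movel(T+[.15],speed=.2)
C=[.62,.04]
move_gripper(.05)
move_ptp(C+[.13],list(q(.425)))
movel(C+[.052],speed=.15)
move_gripper(.01,effort=30); print(read_finger_gap(),read_ft_force(),read_eef_pos())
snap("h0")
movel(C+[.14],speed=.2)
T=[.539,.202]
move_ptp(T+[.14],list(q(.425)))
movel(T+[.068],speed=.15)
z=.068
while z>.056:
    z-=.0015; movel(T+[z],speed=.04); f=read_ft_force()
    if f[2]>3: break
print(z,read_eef_pos(),f)
move_gripper(.045)
movel(T+[.16],speed=.2)
move_ptp([.5,.36,.18],list(q(1.87)))
print(read_time_s())
snap("h1")
E
python3 -c "
import cv2,numpy as np
a=[cv2.resize(cv2.imread('pics/h1_%s.png'%c)[y:y+60,x:x+60],(400,400),interpolation=cv2.INTER_CUBIC) for c,x,y in(('scene',320,165),('top',180,170))]
cv2.imwrite('pics/h1v.png',np.hstack(a))"
```

```text
0.019724427752577173 [-2.24595132 -1.12966869  5.68024208] [0.62074606 0.03975796 0.05341899]
0.059 [0.53935976 0.20197331 0.06037681] [-2.15484757 -0.0268141   7.58879965]
52.1917
```

View pics/h1v.png

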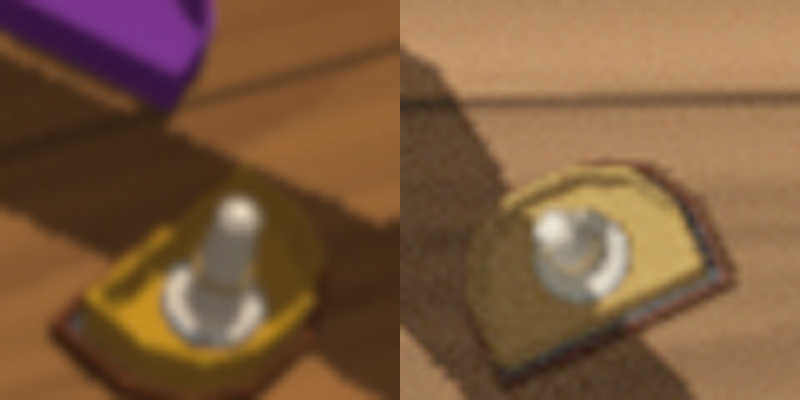

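```bash
python3 - <<'E'
from r import *
G=[.551,.423]
print([ (round(a,2),round(b,2)) for a,b,_ in best(G+[.12],1.868)])
move_gripper(.055)
move_ptp(G+[.12],list(q(1.868)))
movel(G+[.034],speed=.15); print(read_ft_force(),read_eef_pos())
move_gripper(.015,effort=25); print(read_finger_gap(),read_ft_force(),read_eef_pos())
movel(G+[.15],speed=.2); print(read_finger_gap(),read_ft_force(),read_time_s())
snap("s1")
E
python3 -c "
import cv2,numpy as np
a=[cv2.resize(cv2.imread('pics/s1_%s.png'%c)[y:y+120,x:x+120],(400,400),interpolation=cv2.INTER_CUBIC) for c,x,y in(('scene',350,120),('top',70,130))]
cv2.imwrite('pics/s1v.png',np.hstack(a))"
```

```text
[(np.float64(0.2), 1.87), (np.float64(2.52), 5.01)]
[-0.28250978  0.78697525  0.36077586] [0.55187718 0.42325553 0.03522347]
0.03329222465657667 [-0.18951523 -0.06334342  4.93691919] [0.55239087 0.42411443 0.03615568]
0.033022744709420605 [-0.2903321   0.25849838 -1.3685642 ] 54.8167
```

View pics/s1v.png

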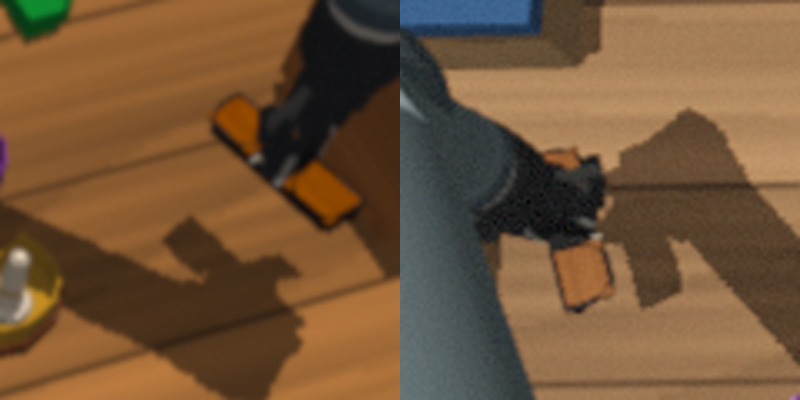

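```bash
python3 - <<'E'
from r import *
T=[.5315,-.1545]
movel([.551,.423,.19],speed=.25)
b=best(T+[.17],1.536); print([(round(a,2),round(c,2)) for a,c,_ in b])
move_ptp(T+[.15],list(q(b[0][1])))
movel(T+[.047],speed=.15)
z=.047
while z>.037:
    z-=.0015; movel(T+[z],speed=.04); f=read_ft_force()
    if f[2]>3: break
print(z,read_eef_pos(),f)
move_gripper(.05)
movel(T+[.12],speed=.2)
snap("s1b")
move_ptp([.54,-.35,.17],list(q(b[0][1])))
snap("s2")
print(read_time_s(),read_qpos())
for j in(.80,.85,.92): print([(round(a,2),round(c,2)) for a,c,_ in best([.555,-.42,.12],j)])
E
python3 -c "
import cv2,numpy as np
a=[cv2.resize(cv2.imread('pics/s2_%s.png'%c)[y:y+80,x:x+80],(400,400),interpolation=cv2.INTER_CUBIC) for c,x,y in(('scene',180,200),('top',300,170))]
cv2.imwrite('pics/s2v.png',np.hstack(a))"
```

```text
[(np.float64(0.69), 1.54), (np.float64(1.95), 4.68)]
0.03949999999999999 [ 0.53174711 -0.15461021  0.04007255] [-0.69937903  0.62070422  4.57119455]
61.275 [ 0.03643299  0.51194943  0.61498482  1.70884977 -0.33800458  1.0321746
  2.30845828]
[(np.float64(0.54), 0.8), (np.float64(3.33), 3.94)]
[(np.float64(0.5), 0.85), (np.float64(3.28), 3.99)]
[(np.float64(0.43), 0.92), (np.float64(3.21), 4.06)]
```

View pics/s2v.png

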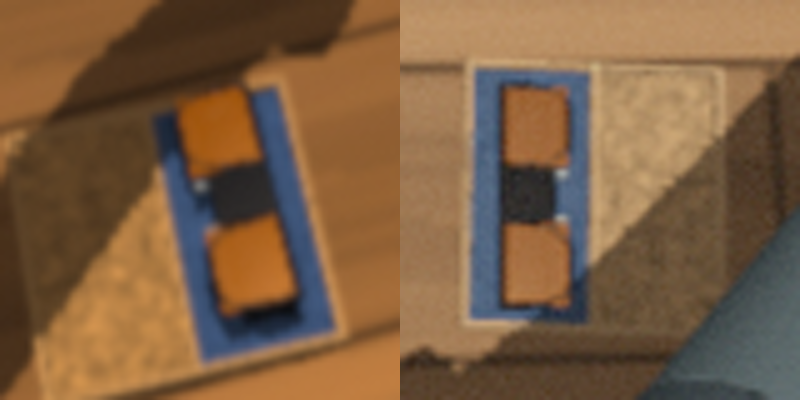

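```bash
python3 - <<'E'
from r import *
W=[.555,-.4207]
move_gripper(.065)
move_ptp(W+[.12],list(q(.85)))
movel(W+[.036],speed=.15); print(read_ft_force(),read_eef_pos())
move_gripper(.02,effort=30); print(read_finger_gap(),read_ft_force(),read_eef_pos())
movel(W+[.13],speed=.2); print(read_finger_gap(),read_ft_force(),read_time_s())
snap("w1")
E
python3 -c "
import cv2,numpy as np
a=[cv2.resize(cv2.imread('pics/w1_%s.png'%c)[y:y+120,x:x+120],(400,400),interpolation=cv2.INTER_CUBIC) for c,x,y in(('scene',70,200),('top',360,130))]
cv2.imwrite('pics/w1v.png',np.hstack(a))"
```

```text
[0.41887656 0.00803908 0.6079888 ] [ 0.55561925 -0.42103816  0.03695365]
0.03735279210947133 [-0.76356973 -0.28043727  5.71526477] [ 0.55571183 -0.42202831  0.03791698]
0.03703318117856266 [-0.43349948  0.19268626 -2.05076994] 63.7917
```

View pics/w1v.png

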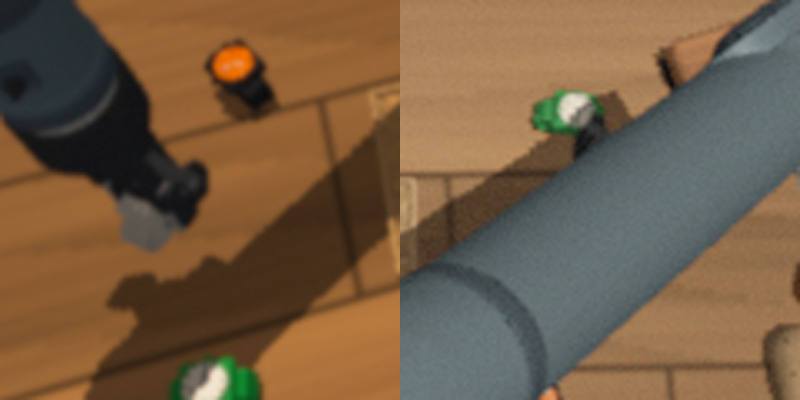

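Gripped across the case (37.4 mm). Expected placing contact at about 0.042.

```bash
python3 - <<'E'
from r import *
T=[.529,-.238]
b=best(T+[.13],1.536); print([(round(a,2),round(c,2)) for a,c,_ in b])
move_ptp(T+[.13],list(q(b[0][1])))
movel(T+[.05],speed=.15)
z=.05
while z>.038:
    z-=.0015; movel(T+[z],speed=.04); f=read_ft_force()
    if f[2]>3: break
print(z,read_eef_pos(),f)
move_gripper(.05)
movel(T+[.13],speed=.2)
move_ptp([.42,.05,.3],list(q(1.2)))
snap("z"); print(read_time_s())
E
python3 -c "
import cv2,numpy as np
a=[cv2.resize(cv2.imread('pics/z_%s.png'%c)[y:y+h,x:x+w],(400,300),interpolation=cv2.INTER_CUBIC) for c,x,y,w,h in(('scene',170,200,80,60),('top',300,180,80,60),('scene',310,165,80,60),('top',165,180,80,60))]
cv2.imwrite('pics/zv.png',np.vstack([np.hstack(a[:2]),np.hstack(a[2:])]))"
```

```text
[(np.float64(0.36), 1.54), (np.float64(2.33), 4.68)]
0.040999999999999995 [ 0.52927511 -0.23816663  0.04181929] [-1.85890424  0.79251398  4.90987001]
69.1417
```

View pics/zv.png

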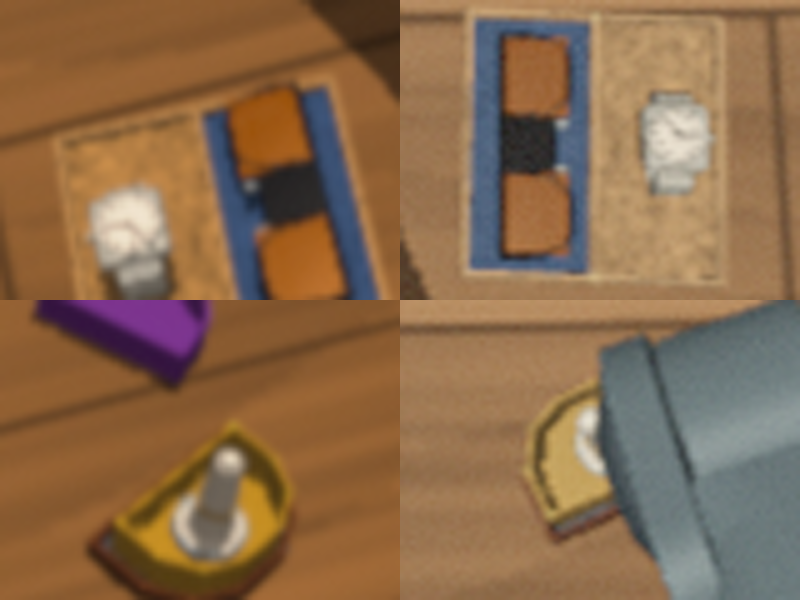

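View pics/z_scene.png

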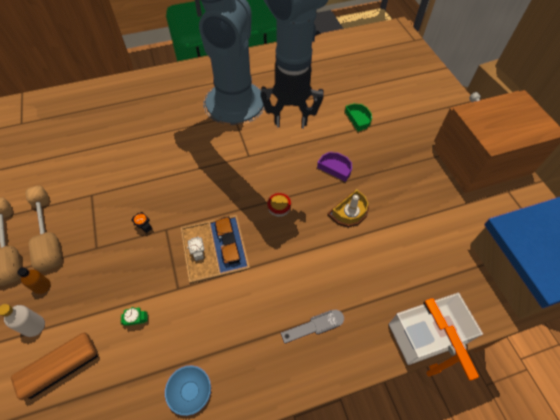

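```bash
python3 -c "
from bench import *
sign_off();print(read_time_s())"
```

```text
the job is handed in; nothing more can be done
the job is handed in; nothing more can be done
```

Both kits are made up and the job was handed in at about 69 s of the 99 s allowed. No verdict was reported.

- **Dish:** The first placing failed. The brass dish caught in the D tray, and a touch with the cone found its floor about 5 mm too high. I set it on free shelf, measured it again and re-seated it. It then bottomed out at tool height 0.0347 m, against 0.0348 m expected for fully home.
- **Cone:** I set the cone down on the shelf while fixing the dish. It touched the dish floor at the expected 0.0604 m and stands upright near the middle in the last scene picture.
- **Sunglasses:** They lie flat, lenses up, in the blue half. They touched down at 0.0401 m, against 0.0402 m expected.
- **Steel watch:** It stands dial up in the cork half. It touched down at 0.0418 m, against 0.0419 m expected.

In the last pictures the black watch, tin, horn and look-alikes appear where they started; I compared these by eye and did not measure them. The gripper is open and the arm is clear of everything. In the final top picture the arm hid part of the dish and cone, so that last look rests on the scene camera and the contact heights.

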